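# Set up the melting pot and bring the torch to it

## Robot

A 6-joint arm with a two-finger parallel gripper is mounted at the origin on the work surface. World frame = base frame: x ahead of the robot, y to its left, z up, the work surface at z = 0. Lengths are in m, angles in degrees, forces in N, time in s.
With the tool pointing down it reaches from about 0.4 to 0.825 m from the base axis. Payload 7 kg.
Tool frame: the origin (TCP) lies between the finger pads; the fingertips stand ctrl.nose_length ahead of it and the grasp point (between the pads) lies 2 mm behind it (ctrl.nose_length is the distance from the TCP to the fingertips, in m); z points along the fingers, y is the line along which they close (so a half turn about z gives the same grasp; the last joint's range is limited). The gripper opens to 88 mm and grips with 3 to 60 N. Pads are 19 mm wide; open, the fingers measure 130 mm over their backs; the gripper's body (78 mm by 193 mm) begins 47 mm behind the grasp point.
Start: joints at [88.7, 20.546, 0.682, 0, -70.136, -16.507], TCP at [0.206, 0.643, 0.244] pointing down, gripper open.
Joint ranges: [-176.03, 176.03], [-82.01, 121.73], [-58.28, 71.71], [-173.87, 95.51], [-174.79, -0.11], [-173.66, 173.66]. Speed limits (degrees/s): [136.94, 136.94, 172.46, 180, 180, 180].

## Interface

Orientations are given as [roll, pitch, yaw] about the fixed x, y, z axes, in that order (R = Rz(yaw) Ry(pitch) Rx(roll)).
In Python, from plant import ctrl gives the robot as it stands.
- The arm moves only by the tool apply_moves, never from a script. Its argument "commands" is a list of rows, each a list of 3 entries, a list of its own where there are three numbers: the shift along the world's x, y, z in cm, then the turn about the world's z in rad, then the closure, from 0 (fully open) to 1 (shut). In form: [[[x, y, z], turn, jaw], ...]. A call has 1 to 20 rows; each row is the pose to reach, as a shift and turn from the pose commanded when the call began; what a row does not reach only later rows make up. A row lasts 1/12 s, in which the tool goes at most 41.7 mm and 7.16 degrees, less where a joint would pass 70% of its speed; a pose out of reach is approached as far as the arm can. A call with a gripper value outside its range is refused whole. The fingers move at their own pace and stop on an object; the grip force is fixed at half the most. Time passes only in rows, so rows that repeat a pose let the fingers close. It gives the time, the measured TCP pose, the force, the opening and the grip force at its end, in the units of the state.
- ctrl.get_obs(): the state, without advancing time (a new reading comes with each control period).
- ctrl.snapshot(name): name is "scene" or "top" or "wrist"; returns a dict with "img" (480x640x3 uint8, red, green, blue), "fx", "fy", "cx", "cy" (pixels), "T" (4x4, takes a point from camera to world coordinates). Camera axes: x right, y up, looking along -z (the intrinsics and any distortion apply to the point x, -y, -z); pixel columns grow to the right and rows downward; lengths in m; the calibration is good to about 2 mm. A picture is of the moment at which its call begins. There is no depth.
- ctrl.close_job(): hands the job in; it is judged then, once.
Trained networks look in a picture, given as the dict that the camera call returned (one of the last four; its "shot" number tells which), for a name from the list of things; names that differ only in an ending like _2 or _b are one class to them, and where a whole thing is asked for, a point or a joint stands for the part that bears it (a point fixed in the world has none). Each returns a list of dicts, best first, with "score" (0 to 1); they miss things now and then, are a little off and sometimes report something else, mostly with a low value. They report only what shows in the picture. A call takes as long as a camera call. They do not tell look-alikes from the thing itself.
- ctrl.search_frame(picture, target): "at" ([column, row] in pixels, amid what is visible of it).
- ctrl.spot_point(picture, target): "at" ([column, row] in pixels: a listed point, or the origin of a listed thing).
The state is a dict: "clock": time; "joint_pos": joint angles; "qvel": joint speeds; "tau": joint torques, N m; "tool_pos": TCP position; "orientation": TCP orientation; "force": force on the tool from outside, world axes, zero at the start; "moment": the same for the moment, N m; "opening": finger opening in m; "gripper_force": force on a finger pad.
Only numpy, scipy, OpenCV 4.12 (cv2) and the standard library are available. Lean on these libraries where they do the work, as an engineer would, in place of code of your own. Each camera call takes 0.05 s, during which the arm holds its last target. There are 200 camera calls.

## Task

Lift the little melting pot up and off its hook by its arched handle and stand it gently, upright, in the middle of the brick hearth's bed. Then draw the gas torch (unlit) straight up out of its holder, turn it to a slant about halfway between upright and level with the burner end downward, and finish while holding it there in the air, ready to light: aimed at the centre of the pot's open mouth with the end of the burner some 6 cm from it, touching neither pot nor bricks. Leave everything else where it is.

Things in the scene. Friction and masses are not known exactly. Their poses are not given: they have to be found in the camera images.
- pot: Small dark iron melting pot, 84 mm across the rim, 50 mm high, about 0.4 kg, with a rigid arched handle. Origin: centre of its underside, z up. It hangs by the handle's arch on one of the stand's two hooks, underside 90 mm above the table. To unhook it raise it 25 to 45 mm (the rim meets the hook at 55), then draw it 60 mm or more along the stand's -x, off the tip.
- pot_handle (a point): Grip point in the pot's handle, 85 mm above the pot's origin, on its axis; axes as the pot. The handle is flat steel bar, 14 x 5 mm, in the pot's y-z plane: upright legs, 50 mm over the outsides, straight from 64 to 104 mm above the origin, joined by a flat-topped arch, its top at 119 mm. Grip both legs from above, closing along the pot's y.
- pot_mouth (a point): Centre of the pot's open mouth, at rim height, 50 mm above the pot's origin.
- pot_stand: Fixed steel stand: foot 170 x 150 mm, 16 mm post 208 mm high, 200 mm cross bar along its y, two hooks at y = +75 and -75 mm reaching to its -x, valleys 70 mm ahead of the post and 200 mm above the table, tips 30 mm farther out, turned up 14 mm; nothing higher than 218 mm. Origin: foot of the post, table height. The pot hangs on one hook, the collar on the other, either way round.
- collar: Ring of rolled dark sheet steel, 86 mm across, 20 mm wide, hanging on the other hook. Origin: its lowest point; its axis is the body's x. A bystander.
- hearth: Fixed brick hearth. Origin: centre of the bed at table height. The bed is 230 x 230 mm and 32 mm high; bricks on edge, 114 mm high and 64 mm thick, stand along the bed's +y, -y and +x sides (inner faces at y = +118, y = -118 and x = +123 mm); the -x side, towards the robot, is open.
- bed (a point): Centre of the hearth bed's top face, 32 mm above the table, where the pot shall stand; x, y, z as the hearth.
- torch: Straight pencil-shaped gas torch, round about its z, 206 mm long, about 0.22 kg. Origin: centre of the burner's mouth; z runs up to the butt, so it aims along its own -z. From the mouth: burner 20 mm thick (to 40 mm), thin neck, 23 mm body (84 to 105), brass flange 38 mm (105 to 112), steel tank as handle 28 mm (112 to 200), cap (to 206). Starts upright, burner down, in one tube of the holder.
- torch_grip (a point): Grip point on the torch's handle, on its axis, 165 mm from the burner's mouth and 41 mm below the top; axes as the torch. The centre of mass is some 40 mm nearer the burner. At the start the flange rests on the tube's rim, mouth 15 mm above the table: draw it up 110 mm or more to be clear.
- torch_holder: Fixed holder: 200 x 90 mm foot with two steel tubes, 36 mm outside, 30 mm inside, at x = +50 and -50 mm, their rims 120 mm above the table. Origin: centre of the foot's underside. One tube holds the torch, the other the flux brush; either may be in either.
- flux_brush: Flux brush with a slim wooden handle (16 to 21 mm thick, a 38 mm disc at its foot resting on the tube's rim), standing bristles down in the holder's other tube, its top 195 mm above the table. Origin 105 mm below the disc. A bystander.
- flux_jar: White jar, 54 mm in diameter, 60 mm high, on the table before the pot stand. Origin: centre of its underside. A bystander.
- loose_brick: Loose brick lying flat, 230 x 114 x 64 mm, beyond the torch holder. Origin: centre of its underside. A bystander.
- pincers: Long red-handled pincers lying on the table, about 310 mm long along their x, 18 mm high, on the table before the pot stand. A bystander.
There are look-alikes about, which are no part of the job. Of the things like the torch, leave any that is purple; of the rest the larger one is meant.

How it is judged:
By the outcome, as a careful person would: the job done as asked, in the order asked, and still so for the second after the job is handed in, while the arm keeps its last pose, push and grip.
It also fails if it takes over 50 s, if anything falls off the work surface, if the arm or the gripper's body presses on something with over 40 N, if the wrist force passes 120 N, or if a joint passes its speed limit or range.

## Working session

There is one attempt and no reset: what is moved stays moved. The work goes in short steps, Python scripts to look and compute and a tool call to move; the robot and the scene stay as the last step left them, time stands still between calls to the robot, and variables do not carry over. Pictures are saved under pics/ and viewed, at most 11 in all, crops included, and the job is handed in when it is done.

Besides the shell and the picture viewer there is one more tool, called after "Call:" in YAML: its name, and indented under it one key for each argument. apply_moves: Moves the arm, as the interface text tells. Its arguments: {"type":"object","properties":{"commands":{"type":"array"}},"required":["commands"]}

```bash
ls; mkdir -p pics; cat > h.py <<'E'
from plant import ctrl
import numpy as np, cv2
def snap(n,f=None):
    s=ctrl.snapshot(n)
    if f: cv2.imwrite('pics/'+f,s['img'][:,:,::-1])
    return s
def ray(s,uv):
    d=np.array([(uv[0]-s['cx'])/s['fx'],-(uv[1]-s['cy'])/s['fy'],-1.])
    T=np.array(s['T']); return T[:3,3],T[:3,:3]@d
def atz(s,uv,z):
    o,d=ray(s,uv); return o+d*(z-o[2])/d[2]
def proj(s,p):
    T=np.array(s['T']); c=T[:3,:3].T@(np.array(p)-T[:3,3]); return np.array([s['cx']+s['fx']*c[0]/-c[2],s['cy']+s['fy']*-c[1]/-c[2]])
def tri(a,ua,b,ub):
    (o1,d1),(o2,d2)=ray(a,ua),ray(b,ub)
    t=np.linalg.lstsq(np.c_[d1,-d2],o2-o1,rcond=None)[0]
    p,q=o1+t[0]*d1,o2+t[1]*d2
    return (p+q)/2,np.linalg.norm(p-q)
E
python3 - <<'E'
from h import *
np.set_printoptions(precision=3,suppress=True)
print([x for x in dir(ctrl) if x[0]!='_'],ctrl.nose_length)
print(ctrl.get_obs())
S={n:snap(n,n+'0.png') for n in('scene','top')}
for n,s in S.items():
    print(n,[k for k in s if k!='img'],np.array(s['T'])[:3,3],s['fx'],{k:s[k] for k in s if k not in('img','T')})
    for t in['pot','pot_handle','pot_mouth','pot_stand','collar','hearth','bed','torch','torch_grip','torch_holder','flux_brush']:
        r=ctrl.spot_point(s,t); print(t,[(np.round(x['at']),round(x['score'],2)) for x in r[:4]])
E
```

```text
pics
['PlanningError', 'close_job', 'get_obs', 'nose_length', 'search_frame', 'snapshot', 'spot_point'] 0.017
{'clock': 0.0, 'joint_pos': array([ 88.702,  20.592,   0.633,  -0.019, -70.136, -16.507]), 'qvel': array([ 0.03 ,  0.059,  0.004,  0.051, -0.045, -0.013]), 'tau': array([ -0.   , -58.272,  29.305,   6.997,   0.007,  -0.   ]), 'tool_pos': array([0.206, 0.642, 0.243]), 'orientation': array([179.904,  -0.01 , -17.811]), 'force': array([1.072, 0.104, 0.288]), 'moment': array([0.027, 0.008, 0.002]), 'gripper_force': 0.0, 'opening': 0.08724044472938504}
scene ['fx', 'fy', 'cx', 'cy', 'T', 'shot'] [ 0.94  -0.624  0.948] 536.2585066448726 {'fx': 536.2585066448726, 'fy': 536.2585066448726, 'cx': 317.08674598606734, 'cy': 230.76502186579964, 'shot': 1}
pot [(array([204., 340.]), 0.87)]
pot_handle [(array([192., 318.]), 0.72), (array([204., 279.]), 0.62)]
pot_mouth [(array([198., 327.]), 0.67)]
pot_stand [(array([267., 353.]), 0.74)]
collar [(array([254., 271.]), 0.77)]
hearth [(array([402., 185.]), 0.71), (array([200., 330.]), 0.67)]
bed [(array([404., 174.]), 0.68)]
torch [(array([244
[... 401 characters left out ...]
557.376088441695, 'cx': 321.8323350326626, 'cy': 241.4796840000647, 'shot': 2}
pot [(array([458., 242.]), 0.59)]
pot_handle [(array([470., 240.]), 0.77), (array([459., 244.]), 0.68)]
pot_mouth [(array([459., 245.]), 0.64)]
pot_stand [(array([420., 226.]), 0.66), (array([459., 242.]), 0.3)]
collar [(array([398., 248.]), 0.74)]
hearth [(array([196., 242.]), 0.85)]
bed [(array([188., 239.]), 0.9)]
torch [(array([335., 325.]), 0.68), (array([335., 273.]), 0.59), (array([364., 348.]), 0.49)]
torch_grip [(array([370., 349.]), 0.7), (array([337., 261.]), 0.52), (array([337., 325.]), 0.44), (array([345., 163.]), 0.3)]
torch_holder [(array([336., 256.]), 0.7)]
flux_brush [(array([340., 233.]), 0.72)]
```

View pics/scene0.png

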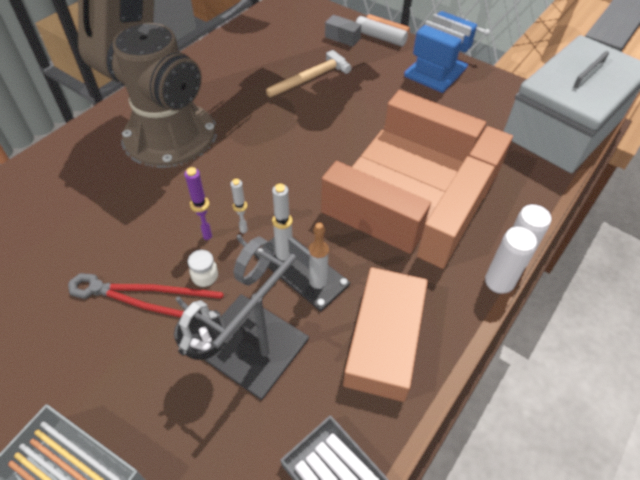

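View pics/top0.png

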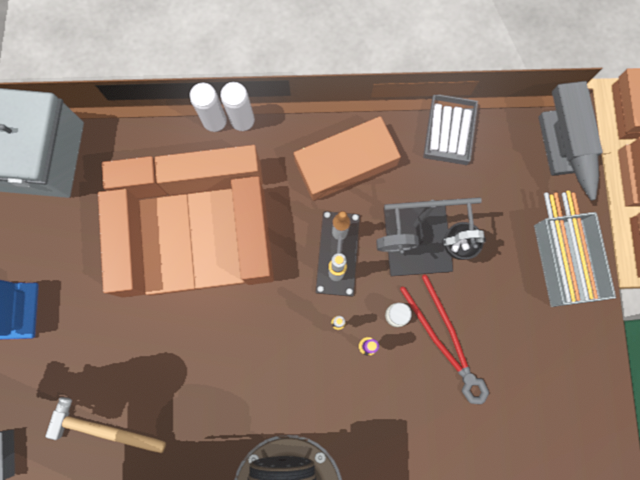

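```bash
python3 - <<'E'
from h import *
np.set_printoptions(precision=3,suppress=True)
a=snap('scene');b=snap('top')
P=lambda n,u,v:print(n,*tri(a,u,b,v))
P('pot',(204,340),(458,242));P('mouth',(198,327),(459,245));P('handle',(192,318),(470,240));P('handle2',(192,318),(459,244))
P('stand',(267,353),(420,226));P('collar',(254,271),(398,248));P('bed',(404,174),(188,239));P('hearth',(402,185),(196,242));P('grip',(283,204),(337,261))
for n,uv,z in[('bed',(188,239),.032),('grip',(337,261),.18),('handle',(459,244),.175),('mouth',(459,245),.14),('potframe',(470,240),.17),('barL',(386,206),.213),('barR',(481,201),.213),
 ('small',(338,323),.15),('purple',(370,346),.2),('jar',(398,315),.06),('brush',(342,216),.195),
 ('bedFL',(145,292),.032),('bedFR',(246,288),.032),('brickR_fl',(240,283),.114),('brickR_fr',(271,276),.114),('brickR_br',(262,177),.114),('brickL_fl',(103,292),.114),('brickL_bl',(98,190),.114),('brickL_fr',(132,290),.114)]:
    print(n,atz(b,uv,z))
E
```

```text
pot [ 0.535 -0.399  0.096] 0.0011789608428887876
mouth [ 0.523 -0.394  0.123] 0.0024072582140416813
handle [ 0.526 -0.403  0.171] 0.0029567722873388184
handle2 [ 0.518 -0.391  0.148] 0.011158736824264083
stand [ 0.599 -0.327  0.003] 0.014476414989571649
collar [ 0.522 -0.255  0.128] 0.0074859716714741785
bed [0.573 0.225 0.021] 0.002472513583407448
hearth [ 0.574  0.216 -0.01 ] 0.004727202274632496
grip [ 0.488 -0.122  0.17 ] 0.0008629120986470158
bed [0.572 0.224 0.032]
grip [ 0.487 -0.122  0.18 ]
handle [ 0.516 -0.38   0.175]
mouth [ 0.52  -0.389  0.14 ]
potframe [ 0.525 -0.405  0.17 ]
barL [ 0.593 -0.226  0.213]
barR [ 0.598 -0.422  0.213]
small [ 0.36  -0.121  0.15 ]
purple [ 0.311 -0.181  0.2  ]
jar [ 0.378 -0.26   0.06 ]
brush [ 0.579 -0.135  0.195]
bedFL [0.449 0.321 0.032]
bedFR [0.452 0.087 0.032]
brickR_fl [0.454 0.089 0.114]
brickR_fr [0.468 0.021 0.114]
brickR_br [0.694 0.039 0.114]
brickL_fl [0.443 0.387 0.114]
brickL_bl [0.674 0.409 0.114]
brickL_fr [0.446 0.324 0.114]
```

Call:
apply_moves:
  commands:
    - [[29,-29,12],0.1,0]
    - [[29,-29,12],0.1,0]
    - [[29,-29,12],0.1,0]
    - [[29,-29,12],0.1,0]
    - [[29,-29,12],0.1,0]
    - [[29,-29,12],0.1,0]
    - [[29,-29,12],0.1,0]
    - [[29,-29,12],0.1,0]
    - [[29,-29,12],0.2,0]
    - [[29,-29,12],0.2,0]
    - [[32,-104,12],0.337,0]
    - [[32,-104,12],0.337,0]
    - [[32,-104,12],0.337,0]
    - [[32,-104,12],0.337,0]
    - [[32,-104,12],0.337,0]
    - [[32,-104,12],0.337,0]
    - [[32,-104,12],0.337,0]
    - [[32,-104,12],0.337,0]
    - [[32,-104,12],0.337,0]
    - [[32,-104,12],0.337,0]

```text
clock: 2.97
tool_pos: [0.5092, -0.0583, 0.3628]
orientation: [-180.0, -0.1, 1.5]
force: [1.2, 0.0, -0.3]
opening: 0.0877
gripper_force: 0.0
```

Call:
apply_moves:
  commands:
    - [[1.7,-34,0],0,0]
    - [[1.7,-34,0],0,0]
    - [[1.7,-34,0],0,0]
    - [[1.7,-34,0],0,0]
    - [[1.7,-34,0],0,0]
    - [[1.7,-34,0],0,0]
    - [[1.7,-34,0],0,0]
    - [[1.7,-34,0],0,0]
    - [[1.7,-34,0],0,0]
    - [[1.7,-34,0],0,0]
    - [[1.7,-34,0],0,0]
    - [[1.7,-34,0],0,0]

```text
clock: 3.97
tool_pos: [0.5267, -0.3956, 0.3624]
orientation: [-180.0, -0.0, 1.5]
force: [-0.5, 0.7, -0.1]
opening: 0.0874
gripper_force: 0.0
```

```bash
python3 - <<'E'
from h import *
np.set_printoptions(precision=4,suppress=True)
o=ctrl.get_obs();print(o['tool_pos'],o['orientation'],o['joint_pos'])
s=snap('wrist','w1.png');b=snap('top');print(np.array(s['T']))
for t,z in[('pot_handle',.175),('pot',.09),('pot_mouth',.14)]:
    for q in(s,b):print(t,[(np.round(x['at']),round(x['score'],2),atz(q,x['at'],z)) for x in ctrl.spot_point(q,t)[:3]])
for p in[(.526,-.399,.175),(.526,-.424,.175),(.526,-.374,.175),(.526,-.399,.204)]:print(proj(s,p))
E
```

```text
[ 0.5267 -0.3956  0.3624] [-179.994    -0.0121    1.5207] [-19.9878  16.3655   9.8536  -0.0101 -83.4791 111.5097]
[[ 0.0276  0.9563  0.2911  0.6062]
 [-0.9996  0.0264  0.0081 -0.3934]
 [ 0.     -0.2912  0.9567  0.5039]
 [ 0.      0.      0.      1.    ]]
pot_handle [(array([322., 212.]), 0.6, array([ 0.5346, -0.3994,  0.175 ]))]
pot_handle [(array([470., 238.]), 0.82, array([ 0.5283, -0.4033,  0.175 ]))]
pot [(array([323., 194.]), 0.77, array([ 0.5364, -0.4018,  0.09  ]))]
pot [(array([459., 244.]), 0.72, array([ 0.5325, -0.4016,  0.09  ]))]
pot_mouth [(array([325., 205.]), 0.84, array([ 0.5337, -0.4026,  0.14  ]))]
pot_mouth [(array([464., 240.]), 0.64, array([ 0.5322, -0.4009,  0.14  ])), (array([335., 253.]), 0.54, array([ 0.5102, -0.1195,  0.14  ]))]
[321.2465 220.4462]
[347.6039 221.1546]
[294.8576 219.737 ]
[321.5638 228.3702]
```

View pics/w1.png

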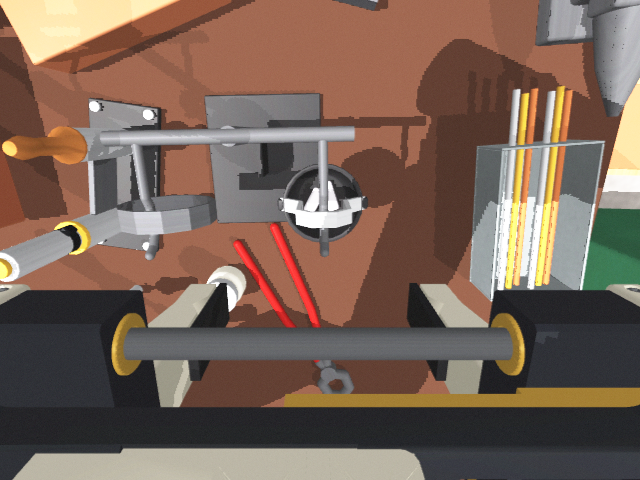

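```bash
python3 - <<'E'
from h import *
np.set_printoptions(precision=4,suppress=True)
s=snap('wrist')
print('bar',atz(s,(354,133),.213),atz(s,(101,138),.213),'rim',atz(s,(285,202),.14),atz(s,(363,202),.14),atz(s,(323,163),.14),atz(s,(323,242),.14),'arch',atz(s,(324,214),.209),'hooktip',atz(s,(325,250),.214))
c=s['img'][150:270,240:420];cv2.imwrite('pics/w1c.png',cv2.resize(c,(720,480),interpolation=cv2.INTER_CUBIC)[:,:,::-1])
E
```

```text
bar [ 0.6063 -0.4219  0.213 ] [ 0.597  -0.2238  0.213 ] rim [ 0.5362 -0.3618  0.14  ] [ 0.5384 -0.4423  0.14  ] [ 0.5767 -0.3997  0.14  ] [ 0.494  -0.4024  0.14  ] arch [ 0.5401 -0.4008  0.209 ] hooktip [ 0.5097 -0.4025  0.214 ]
```

View pics/w1c.png

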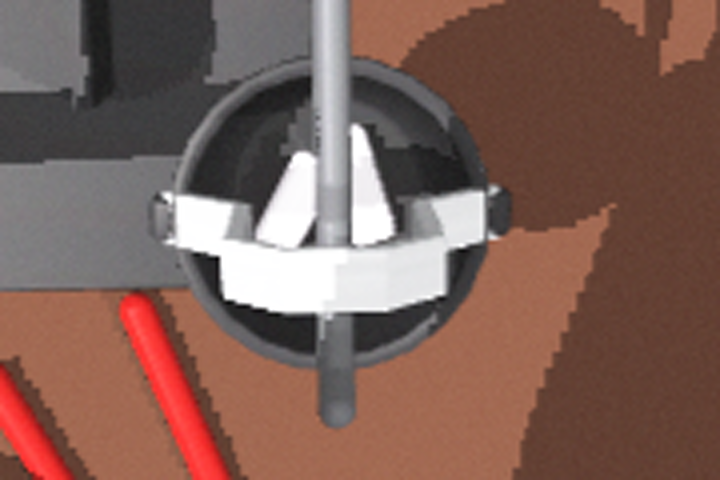

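Call:
apply_moves:
  commands:
    - [[0.7,-0.5,-4],0.012,0]
    - [[0.7,-0.5,-8],0.012,0]
    - [[0.7,-0.5,-10],0.012,0]
    - [[0.7,-0.5,-10],0.012,0]
    - [[0.7,-0.5,-10],0.012,0]

```text
clock: 4.83
tool_pos: [0.5334, -0.4014, 0.2619]
orientation: [-180.0, 0.1, 2.2]
force: [-1.0, -0.2, 0.8]
opening: 0.0875
gripper_force: 0.0
```

```bash
python3 - <<'E'
from h import *
np.set_printoptions(precision=4,suppress=True)
o=ctrl.get_obs();print(o['tool_pos'],o['orientation'])
s=snap('wrist','w2.png')
for t,z in[('pot_handle',.175),('pot',.09),('pot_mouth',.14)]:
    print(t,[(np.round(x['at']),round(x['score'],2),atz(s,x['at'],z)) for x in ctrl.spot_point(s,t)[:3]])
for p in[(.534,-.401,.209),(.534,-.376,.175),(.534,-.426,.175)]: print(proj(s,p))
E
```

```text
[ 0.5334 -0.4014  0.2619] [-179.9858    0.1188    2.2017]
pot_handle [(array([315., 252.]), 0.77, array([ 0.5354, -0.3993,  0.175 ]))]
pot [(array([317., 221.]), 0.82, array([ 0.5352, -0.401 ,  0.09  ]))]
pot_mouth [(array([317., 237.]), 0.91, array([ 0.5353, -0.4008,  0.14  ]))]
[317.1094 272.5557]
[280.2402 252.1089]
[354.0646 254.8703]
```

View pics/w2.png

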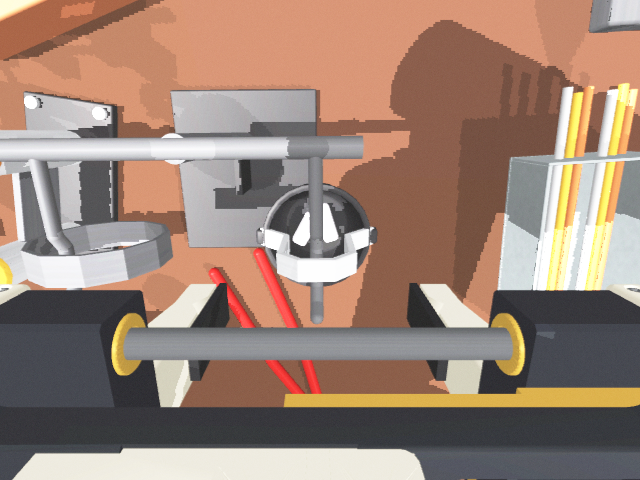

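Call:
apply_moves:
  commands:
    - [[0.1,0.1,-3],0,0]
    - [[0.1,0.1,-6],0,0]
    - [[0.1,0.1,-8.6],0,0]
    - [[0.1,0.1,-8.6],0,0]
    - [[0.1,0.1,-8.6],0,1]
    - [[0.1,0.1,-8.6],0,1]
    - [[0.1,0.1,-8.6],0,1]
    - [[0.1,0.1,-8.6],0,1]
    - [[0.1,0.1,-8.6],0,1]
    - [[0.1,0.1,-8.6],0,1]
    - [[0.1,0.1,-8.6],0,1]
    - [[0.1,0.1,-8.6],0,1]

```text
clock: 6.03
tool_pos: [0.5349, -0.4005, 0.1769]
orientation: [180.0, -0.0, 2.2]
force: [-1.1, 1.0, 2.8]
opening: 0.0495
gripper_force: 30.0
```

Call:
apply_moves:
  commands:
    - [[0,0,1.2],0,1]
    - [[0,0,2.4],0,1]
    - [[0,0,3.5],0,1]
    - [[0,0,3.5],0,1]
    - [[0,0,3.5],0,1]
    - [[-2,-0.1,3.5],0,1]
    - [[-4,-0.2,3.5],0,1]
    - [[-6,-0.3,3.5],0,1]
    - [[-8,-0.3,3.5],0,1]
    - [[-9,-0.4,3.5],0,1]
    - [[-9,-0.4,3.5],0,1]
    - [[-9,-0.4,3.5],0,1]

```text
clock: 7.03
tool_pos: [0.4445, -0.4044, 0.2113]
orientation: [180.0, -0.0, 2.1]
force: [0.7, 0.9, -4.7]
opening: 0.0498
gripper_force: 30.0
```

Call:
apply_moves:
  commands:
    - [[0,0,4],0,1]
    - [[0,0,8],0,1]
    - [[0,0,12],0,1]
    - [[0,0,15],0,1]
    - [[1,3,15],0,1]
    - [[2,6,15],0,1]
    - [[2.5,10,15],0.05,1]
    - [[3,14,15],0.05,1]
    - [[4,18,15],0.05,1]
    - [[4.8,22,15],0.05,1]
    - [[5.5,26,15],0.05,1]
    - [[6.2,30,15],0.05,1]
    - [[7,34,15],0.05,1]
    - [[8,38,15],0.05,1]
    - [[8.5,42,15],0.05,1]
    - [[9,46,15],0.05,1]
    - [[9.5,49,15],0.05,1]
    - [[9.5,52,15],0.05,1]
    - [[9.5,53,15],0.05,1]
    - [[9.5,53,15],0.05,1]

```text
clock: 8.7
tool_pos: [0.5401, 0.129, 0.3604]
orientation: [-180.0, 0.0, 5.2]
force: [0.2, -0.2, -4.0]
opening: 0.05
gripper_force: 30.0
```

```bash
python3 - <<'E'
from h import *
np.set_printoptions(precision=4,suppress=True)
o=ctrl.get_obs();print(o['tool_pos'],o['orientation'])
s=snap('wrist','w3.png');b=snap('top')
for q in(s,b):
  for t,z in[('bed',.032),('hearth',0)]:
    print(t,[(np.round(x['at']),round(x['score'],2),atz(q,x['at'],z)) for x in ctrl.spot_point(q,t)[:3]])
# predicted corners for hypothesis
c=np.array([.572,.221]);a=np.radians(5);R=np.array([[np.cos(a),-np.sin(a)],[np.sin(a),np.cos(a)]])
im=s['img'].copy()
for p,z in[((-115,-115),32),((-115,115),32),((123,-118),114),((123,118),114),((-115,118),114),((-115,-118),114),((0,0),32)]:
    w=c+R@np.array(p)/1000; u=proj(s,(*w,z/1000)); print(p,z,u); cv2.circle(im,tuple(int(round(x)) for x in u),4,(0,255,0),1)
cv2.imwrite('pics/w3.png',im[:,:,::-1])
E
```

```text
[0.5401 0.129  0.3604] [-179.9903    0.0475    5.2493]
bed [(array([249., 165.]), 0.89, array([0.5704, 0.2204, 0.032 ]))]
hearth [(array([256., 160.]), 0.87, array([0.5741, 0.2171, 0.    ]))]
bed [(array([190., 242.]), 0.93, array([0.5643, 0.22  , 0.032 ]))]
hearth [(array([193., 241.]), 0.95, array([0.5731, 0.2181, 0.    ]))]
(-115, -115) 32 [336.2074 248.3208]
(-115, 115) 32 [170.2108 247.4692]
(123, -118) 114 [348.5039  42.1408]
(123, 118) 114 [105.4265  40.6773]
(-115, 118) 114 [139.8219 269.3406]
(-115, -118) 114 [342.2604 270.3599]
(0, 0) 32 [249.0181 163.3009]
```

View pics/w3.png

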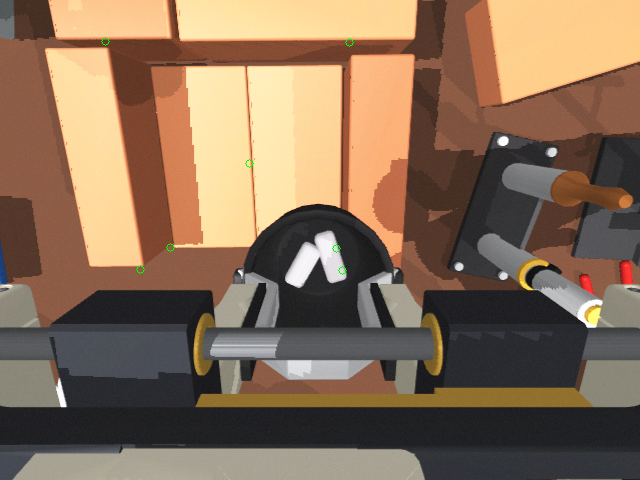

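Call:
apply_moves:
  commands:
    - [[1.5,4,0],0,1]
    - [[3,8,0],0,1]
    - [[3.1,9.1,0],0,1]
    - [[3.1,9.1,0],0,1]
    - [[3.1,9.1,-4],0,1]
    - [[3.1,9.1,-8],0,1]
    - [[3.1,9.1,-12],0,1]
    - [[3.1,9.1,-16],0,1]
    - [[3.1,9.1,-20],0,1]
    - [[3.1,9.1,-22],0,1]
    - [[3.1,9.1,-23],0,1]
    - [[3.1,9.1,-23.4],0,1]
    - [[3.1,9.1,-23.4],0,1]
    - [[3.1,9.1,-23.4],0,1]

```text
clock: 10.17
tool_pos: [0.5719, 0.217, 0.1291]
orientation: [-179.9, -0.2, 5.1]
force: [0.2, -0.0, -4.0]
opening: 0.0496
gripper_force: 30.0
```

Call:
apply_moves:
  commands:
    - [[0,0.3,-0.3],0,1]
    - [[0,0.3,-0.5],0,1]
    - [[0,0.3,-0.7],0,1]
    - [[0,0.3,-0.7],0,1]
    - [[0,0.3,-0.7],0,1]

```text
clock: 10.58
tool_pos: [0.5706, 0.2197, 0.1203]
orientation: [-180.0, -0.0, 5.1]
force: [-0.4, -1.4, -3.9]
opening: 0.0501
gripper_force: 30.0
```

Call:
apply_moves:
  commands:
    - [[0,0,-0.1],0,1]
    - [[0,0,-0.1],0,1]
    - [[0,0,-0.2],0,1]
    - [[0,0,-0.2],0,1]

```text
clock: 10.92
tool_pos: [0.5708, 0.2198, 0.1193]
orientation: [-180.0, -0.0, 5.1]
force: [-2.8, -1.0, 4.0]
opening: 0.05
gripper_force: 30.0
```

Call:
apply_moves:
  commands:
    - [[0,0,0],0,0.6]
    - [[0,0,0],0,0.3]
    - [[0,0,0],0,0]
    - [[0,0,0],0,0]
    - [[0,0,0],0,0]
    - [[0,0,0],0,0]
    - [[0,0,2],0,0]
    - [[0,0,5],0,0]
    - [[0,0,9],0,0]
    - [[0,0,13],0,0]
    - [[0,0,17],0,0]
    - [[0,0,21],0,0]
    - [[-1,-4,23],0,0]
    - [[-2,-8,23],0,0]
    - [[-3,-12,23],0,0]
    - [[-4,-16,23],0,0]
    - [[-5,-20,23],0,0]
    - [[-6,-24,23],0,0]
    - [[-7,-28,23],0,0]
    - [[-8,-31,23],0,0]

```text
clock: 12.58
tool_pos: [0.4896, -0.0926, 0.3485]
orientation: [180.0, -0.0, 5.0]
force: [0.2, 0.2, -0.2]
opening: 0.0875
gripper_force: 0.0
```

```bash
python3 - <<'E'
from h import *
np.set_printoptions(precision=4,suppress=True)
o=ctrl.get_obs();print(o['tool_pos'],o['orientation'],o['opening'])
s=snap('wrist','w4.png');b=snap('top','t4.png');a=snap('scene')
for q in(s,b,a):
  for t,z in[('torch_grip',.18),('torch',.015),('pot_mouth',.082),('pot',.032),('torch_holder',0)]:
    print(t,[(np.round(x['at']),round(x['score'],2),atz(q,x['at'],z)) for x in ctrl.spot_point(q,t)[:3]])
im=np.hstack([s['img'],b['img']])
im=np.hstack([s['img'][:,:],cv2.resize(b['img'][130:370,80:400],(640,480))]);cv2.imwrite('pics/c4.png',cv2.resize(im,(800,300))[:,:,::-1])
E
```

```text
[ 0.4896 -0.0926  0.3485] [179.9881  -0.0339   5.0311] 0.08749405418109896
torch_grip [(array([337., 319.]), 0.97, array([ 0.3974, -0.1195,  0.18  ])), (array([354., 231.]), 0.83, array([ 0.4864, -0.126 ,  0.18  ]))]
torch [(array([342., 198.]), 0.96, array([ 0.4879, -0.1256,  0.015 ])), (array([364., 313.]), 0.82, array([ 0.319 , -0.1769,  0.015 ])), (array([333., 274.]), 0.65, array([ 0.3775, -0.1249,  0.015 ]))]
pot_mouth [(array([ 34., 105.]), 0.93, array([0.5696, 0.22  , 0.082 ]))]
pot [(array([ 65., 104.]), 0.97, array([0.5737, 0.2195, 0.032 ]))]
torch_holder [(array([350., 161.]), 0.98, array([ 0.5358, -0.1321,  0.    ]))]
torch_grip [(array([370., 345.]), 0.71, array([ 0.3122, -0.182 ,  0.18  ])), (array([338., 264.]), 0.64, array([ 0.4809, -0.1234,  0.18  ])), (array([340., 324.]), 0.49, array([ 0.3571, -0.1247,  0.18  ]))]
torch [(array([335., 274.]), 0.77, array([ 0.4812, -0.121 ,  0.015 ])), (array([335., 326.]), 0.68, array([ 0.3589, -0.1172,  0.015 ])), (array([364., 346.]), 0.49, array([ 0.311 , -0.1837,  0.015 ]))]
pot_mouth []
pot []
torch_holder [(array([338., 252.]), 0.89, array([ 0.5364, -0.1312,  0.    ]))]
torch_grip [(array([239., 191.]), 0.73, array([ 0.4069, -0.1534,  0.18  ])), (array([196., 186.]), 0.6, array([ 0.3329, -0.1952,  0.18  ])), (array([282., 201.]), 0.56, array([ 0.4873, -0.1234,  0.18  ]))]
torch [(array([206., 234.]), 0.93, array([ 0.319 , -0.1904,  0.015 ])), (array([241., 232.]), 0.58, array([ 0.3776, -0.1405,  0.015 ]))]
pot_mouth [(array([404., 155.]), 0.72, array([0.566 , 0.2207, 0.082 ]))]
pot [(array([386., 342.]), 0.57, array([ 0.7766, -0.1792,  0.032 ]))]
torch_holder [(array([298., 267.]), 0.69, array([ 0.5285, -0.1302, -0.    ]))]
```

View pics/c4.png

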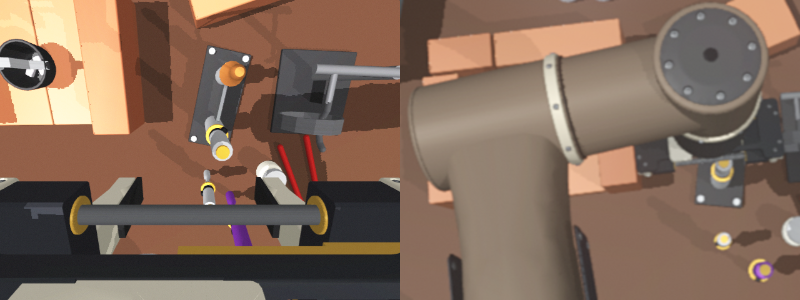

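```bash
python3 - <<'E'
from h import *
w=snap('wrist')['img'][180:340,240:440]; a=snap('scene')['img'][150:310,160:360]
cv2.imwrite('pics/c5.png',cv2.resize(np.hstack([w,a]),(800,320),interpolation=cv2.INTER_CUBIC)[:,:,::-1])
E
```

```text
(no output)
```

View pics/c5.png

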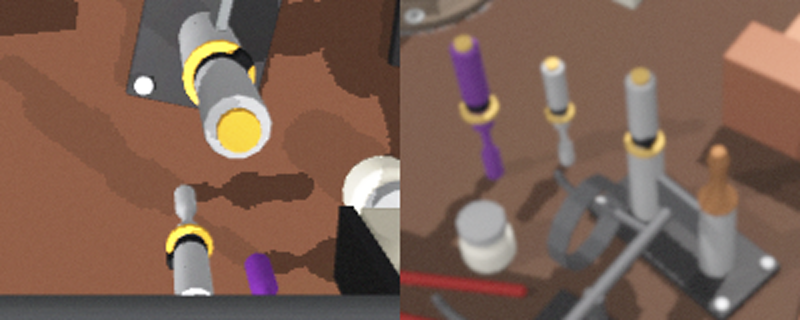

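Call:
apply_moves:
  commands:
    - [[-0.3,-3.2,0],0,0]
    - [[-0.3,-3.2,-3],0,0]
    - [[-0.3,-3.2,-6],0,0]
    - [[-0.3,-3.2,-9],0,0]
    - [[-0.3,-3.2,-9],0,0]
    - [[-0.3,-3.2,-9],0,0]

```text
clock: 14.08
tool_pos: [0.4871, -0.1226, 0.2578]
orientation: [180.0, 0.2, 5.1]
force: [-0.1, 0.2, 1.7]
opening: 0.0877
gripper_force: 0.0
```

```bash
python3 - <<'E'
from h import *
np.set_printoptions(precision=4,suppress=True)
o=ctrl.get_obs();print(o['tool_pos'],o['orientation'])
s=snap('wrist','w6.png')
for t,z in[('torch_grip',.18),('torch',.015)]:
    print(t,[(np.round(x['at']),round(x['score'],2),atz(s,x['at'],z)) for x in ctrl.spot_point(s,t)[:3]])
E
```

```text
[ 0.4871 -0.1226  0.2578] [179.9664   0.1652   5.0541]
torch_grip [(array([303., 363.]), 0.92, array([ 0.4069, -0.1192,  0.18  ])), (array([318., 261.]), 0.84, array([ 0.4856, -0.1227,  0.18  ]))]
torch [(array([313., 303.]), 0.89, array([ 0.3708, -0.1276,  0.015 ])), (array([316., 208.]), 0.77, array([ 0.4863, -0.1205,  0.015 ]))]
```

Call:
apply_moves:
  commands:
    - [[-0.1,0,-3],0,0]
    - [[-0.1,0,-6],0,0]
    - [[-0.1,0,-7.7],0,0]
    - [[-0.1,0,-7.7],0,0]
    - [[-0.1,0,-7.7],0,0.5]
    - [[-0.1,0,-7.7],0,1]
    - [[-0.1,0,-7.7],0,1]
    - [[-0.1,0,-7.7],0,1]
    - [[-0.1,0,-7.7],0,1]
    - [[-0.1,0,-7.7],0,1]
    - [[-0.1,0,-7.7],0,1]
    - [[-0.1,0,-7.7],0,1]
    - [[-0.1,0,-7.7],0,1]

```text
clock: 15.32
tool_pos: [0.4867, -0.1223, 0.1813]
orientation: [180.0, 0.0, 5.1]
force: [1.3, -0.2, 0.2]
opening: 0.0332
gripper_force: 0.0
```

Call:
apply_moves:
  commands:
    - [[0,0,0],0,1]
    - [[0,0,0],0,1]
    - [[0,0,0],0,1]
    - [[0,0,0],0,1]
    - [[0,0,2],0,1]
    - [[0,0,4],0,1]
    - [[0,0,7],0,1]
    - [[0,0,10],0,1]
    - [[0,0,13],0,1]
    - [[0,0,16],0,1]
    - [[0,0,16],0,1]
    - [[0,0,16],0,1]

```text
clock: 16.32
tool_pos: [0.4871, -0.1221, 0.3424]
orientation: [-180.0, -0.2, 5.0]
force: [-0.0, 0.1, -3.7]
opening: 0.0276
gripper_force: 30.0
```

Call:
apply_moves:
  commands:
    - [[0,3,0],0,1]
    - [[-2,7,0],0,1]
    - [[-4,11,0],0,1]
    - [[-5,15,0],0,1]
    - [[-5.7,18,0],0,1]
    - [[-5.7,18,0],0,1]
    - [[-5.7,18,-4],0,1]
    - [[-5.7,18,-7],0,1]
    - [[-5.7,18,-8.7],0,1]
    - [[-5.7,18,-8.7],0,1]
    - [[-5.7,18,-8.7],0,1]

```text
clock: 17.23
tool_pos: [0.4289, 0.0572, 0.2531]
orientation: [179.9, 0.2, 5.1]
force: [0.5, 1.1, -1.6]
opening: 0.0276
gripper_force: 30.0
```

```bash
cat > m.py <<'E'
from h import *
np.set_printoptions(precision=4,suppress=True)
o=ctrl.get_obs();print(o['tool_pos'],o['orientation'],o['force'],o['moment'],o['clock'])
S={n:snap(n) for n in('scene','top','wrist')}
for n,q in S.items():
  for t in('torch_grip','torch','pot_mouth'):
    print(n,t,[(np.round(x['at']),round(x['score'],2)) for x in ctrl.spot_point(q,t)[:4]], np.round(proj(q,o['tool_pos']+[0,0,.002])))
E
python3 m.py
```

```text
[0.4289 0.0572 0.2531] [179.9008   0.182    5.0582] [ 0.4908  1.0902 -1.621 ] [ 0.003  -0.0853 -0.0194] 17.2333
scene torch_grip [(array([198., 185.]), 0.89), (array([254., 272.]), 0.67), (array([316., 112.]), 0.55)] [315. 108.]
scene torch [(array([206., 234.]), 0.89), (array([242., 234.]), 0.84), (array([313., 168.]), 0.73)] [315. 108.]
scene pot_mouth [(array([305., 271.]), 0.67), (array([407., 158.]), 0.61)] [315. 108.]
top torch_grip [(array([370., 346.]), 0.7), (array([336., 322.]), 0.61)] [246. 287.]
top torch [(array([334., 324.]), 0.7)] [246. 287.]
top pot_mouth [] [246. 287.]
wrist torch_grip [(array([317., 314.]), 0.92), (array([523., 326.]), 0.83)] [319. 322.]
wrist torch [(array([317., 223.]), 0.94), (array([465., 271.]), 0.64)] [319. 322.]
wrist pot_mouth [(array([127.,  33.]), 0.79)] [319. 322.]
```

Call:
apply_moves:
  commands:
    - [[1.4,0.1,0],0,1]
    - [[2.6,0.2,0],0,1]
    - [[3.4,0.3,0],0,1]
    - [[4.2,0.4,0],0,1]
    - [[5.0,0.4,0],0,1]
    - [[5.8,0.5,0],0,1]
    - [[6.6,0.6,-0.1],0,1]
    - [[7.2,0.6,-0.2],0,1]
    - [[7.8,0.7,-0.3],0,1]
    - [[7.8,0.7,-0.3],0,1]

```text
clock: 18.67
tool_pos: [0.5085, 0.0647, 0.2506]
orientation: [180.0, 0.0, 5.0]
force: [-1.9, 0.2, -2.9]
opening: 0.0276
gripper_force: 30.0
```

```bash
python3 m.py | grep -v top; python3 - <<'E'
from h import *
a=snap('scene')['img'][40:240,220:470]; w=snap('wrist')['img'][150:400,200:440]
cv2.imwrite('pics/c7.png',np.hstack([cv2.resize(a,(500,400)),cv2.resize(w,(300,400))])[:,:,::-1])
E
```

```text
[0.5085 0.0647 0.2506] [179.9623   0.0427   5.0434] [-1.9103  0.1546 -2.9222] [-0.4208  1.4066  0.0024] 18.6667
scene torch_grip [(array([239., 191.]), 0.9), (array([346., 123.]), 0.8), (array([198., 184.]), 0.7)] [349. 124.]
scene torch [(array([208., 236.]), 0.84), (array([321., 170.]), 0.82), (array([245., 231.]), 0.65)] [349. 124.]
scene pot_mouth [(array([404., 156.]), 0.69)] [349. 124.]
wrist torch_grip [] [318. 320.]
wrist torch [(array([319., 285.]), 0.79)] [318. 320.]
wrist pot_mouth [(array([140., 139.]), 0.91)] [318. 320.]
```

View pics/c7.png

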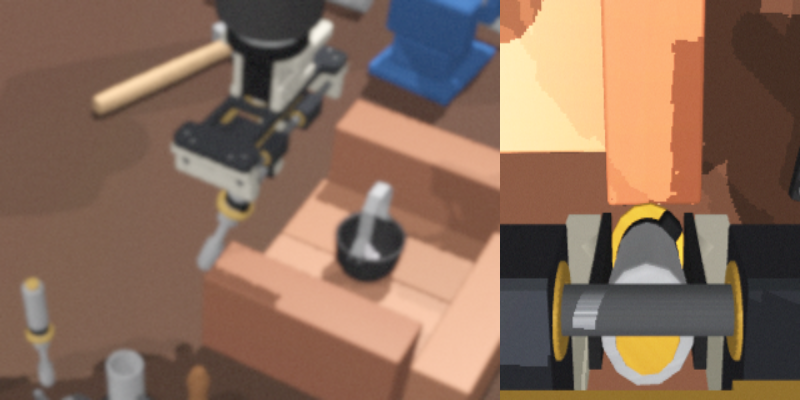

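Call:
apply_moves:
  commands:
    - [[0.7,0.1,-0.3],0,1]
    - [[1.4,0.1,-0.6],0,1]
    - [[2.1,0.2,-1.0],0,1]
    - [[2.8,0.2,-1.4],0,1]
    - [[3.5,0.3,-1.8],0,1]
    - [[4.2,0.4,-2.3],0,1]
    - [[4.8,0.4,-2.7],0,1]
    - [[5.3,0.5,-3.0],0,1]
    - [[5.3,0.5,-3.0],0,1]
    - [[5.3,0.5,-3.0],0,1]

```text
clock: 20.2
tool_pos: [0.5606, 0.0696, 0.2205]
orientation: [180.0, 0.1, 5.0]
force: [-2.0, -0.7, -2.9]
opening: 0.0279
gripper_force: 30.0
```

```bash
cat > tilt.py <<'E'
from h import *
o=ctrl.get_obs();a=snap('scene')
G=o['tool_pos']+[0,0,.002];y=np.radians(5);n=np.array([-np.sin(y),np.cos(y),0])
print(o['tool_pos'],o['force'],o['clock'])
for t in('torch','torch_grip'):
 for x in ctrl.spot_point(a,t)[:4]:
  c,d=ray(a,x['at']);p=c+d*(n@(G-c))/(n@d);v=G-p
  print(t,np.round(x['at']),round(x['score'],2),p,'dist',np.linalg.norm(v),'tilt',np.degrees(np.arctan2(v[0]*np.cos(y)+v[1]*np.sin(y),v[2])))
E
python3 tilt.py
```

```text
[0.56055347 0.06960094 0.22050135] [-2.02213692 -0.7382226  -2.88258913] 20.2
torch [244. 234.] 0.97 [ 0.18022308  0.03632634 -0.32989882] dist 0.6714941232335159 tilt 34.64971452736911
torch [207. 233.] 0.8 [ 0.01997704  0.02230663 -0.43342111] dist 0.8512895519070054 tilt 39.600782792491245
torch [319. 169.] 0.7 [0.44045945 0.05909408 0.09056483] dist 0.1787182499085414 tilt 42.41850457124295
torch_grip [197. 188.] 0.95 [ 0.02513275  0.0227577  -0.21738969] dist 0.6945313198622838 tilt 50.70125968391311
torch_grip [236. 192.] 0.84 [ 0.17689695  0.03603535 -0.14253362] dist 0.5306312328579613 tilt 46.533849741949375
```

Call:
apply_moves:
  commands:
    - [[0,0,2],0,1]
    - [[0,0,5],0,1]
    - [[0,0,9],0,1]
    - [[0,0,13],0,1]
    - [[2,2,14],0,1]
    - [[4.5,4.5,14],0,1]
    - [[7,7,14],0,1]
    - [[9.5,9.5,14],0,1]
    - [[12,12,14],0,1]
    - [[14.5,14.5,14],0,1]
    - [[16.8,16.4,14],0,1]
    - [[16.8,16.4,14],0,1]
    - [[16.8,16.4,14],0,1]

```text
clock: 21.43
tool_pos: [0.7295, 0.2352, 0.3587]
orientation: [180.0, 0.1, 5.1]
force: [-0.3, 0.6, -3.0]
opening: 0.0273
gripper_force: 30.0
```

```bash
python3 tilt.py; python3 - <<'E'
from h import *
a=snap('scene');b=snap('top')
for q in(a,b):
  for t in('pot_mouth','bed','torch','pot'): print(t,[(np.round(x['at']),round(x['score'],2)) for x in ctrl.spot_point(q,t)[:4]])
  print(proj(q,(.571,.22,.082)))
c=a['img'][20:220,290:540]; d=b['img'][140:340,80:330]
cv2.imwrite('pics/c8.png',cv2.resize(np.hstack([c,d]),(800,320),interpolation=cv2.INTER_CUBIC)[:,:,::-1])
E
```

```text
[0.7295288  0.23520752 0.35866307] [-0.34912945  0.59463677 -2.98959401] 21.4333
torch [433. 112.] 0.92 [0.60956828 0.22471234 0.22852163] dist 0.1787792900207356 tilt 42.342500781783684
torch [244. 233.] 0.64 [ 0.02761714  0.17379821 -0.58675866] dist 1.1807027595201172 tilt 36.63799939010016
torch [208. 236.] 0.58 [-0.1709063   0.15642966 -0.7380592 ] dist 1.4227367779818565 tilt 39.44275707735679
torch_grip [196. 184.] 0.84 [-0.16526009  0.15692364 -0.43672928] dist 1.2010870461506649 tilt 48.40260436043775
torch_grip [500.  76.] 0.63 [0.71647933 0.23406584 0.35684208] dist 0.013645225372073876 tilt 73.73839597727253
torch_grip [383. 342.] 0.51 [ 0.61519903  0.22520496 -0.81509069] dist 1.181341709361343 tilt 5.575037011872802
pot_mouth [(array([406., 157.]), 0.89), (array([406., 146.]), 0.53)]
bed []
torch [(array([433., 113.]), 0.91), (array([205., 232.]), 0.63)]
pot [(array([403., 172.]), 0.74)]
[406.02029885 156.29223992]
pot_mouth [(array([182., 238.]), 0.58)]
bed [(array([190., 239.]), 0.94), (array([190., 241.]), 0.62), (array([342., 233.]), 0.32), (array([398., 248.]), 0.17)]
torch [(array([363., 347.]), 0.71), (array([167., 202.]), 0.69), (array([334., 325.]), 0.58), (array([421., 226.]), 0.18)]
pot [(array([189., 241.]), 0.78)]
[184.47316386 235.22312571]
```

View pics/c8.png

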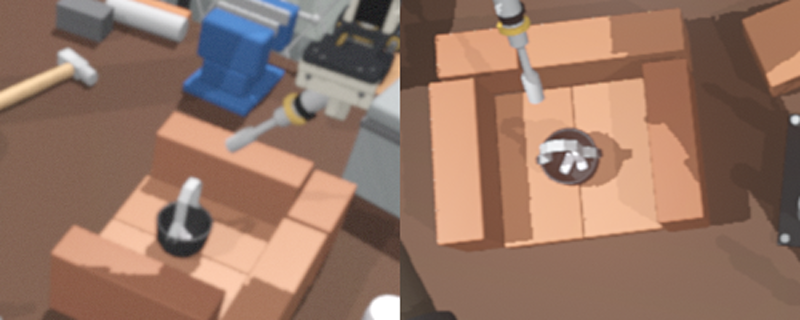

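```bash
python3 - <<'E'
from h import *
np.set_printoptions(precision=4,suppress=True)
a=snap('scene');b=snap('top')
G=np.array([.7295,.2352,.3607])
for u,v in[((434,111),(166,201.5)),((433,113),(167,202)),((435.6,109),(165,201))]:
    v=np.array(v)-[0,2]
    p,e=tri(a,u,b,v);w=G-p;print(p,e,'dist',np.linalg.norm(w),'tilt',np.degrees(np.arctan2(np.hypot(w[0],w[1]),w[2])),'az',np.degrees(np.arctan2(w[1],w[0])))
for th in(40,42,44,46):
    t=np.radians(th);m=G-.168*np.array([np.sin(t)*.9962,np.sin(t)*.0872,np.cos(t)]);print(th,m,proj(a,m),proj(b,m)+[0,2])
E
```

```text
[0.6132 0.2211 0.2346] 0.0013105992673388225 dist 0.17213498596673338 tilt 42.875351103841005 az 6.933154569699785
[0.613  0.2199 0.2302] 0.00225060437024673 dist 0.17565867318017708 tilt 41.99557129271367 az 7.475061166867506
[0.614  0.2227 0.2387] 0.0007739249223274557 dist 0.16845253451164913 tilt 43.585189469233256 az 6.194444200629916
40 [0.6219 0.2258 0.232 ] [438.9371 112.3754] [164.3324 198.0036]
42 [0.6175 0.2254 0.2359] [437.3026 110.1388] [163.9458 199.5947]
44 [0.6132 0.225  0.2399] [435.7384 107.8598] [163.5308 201.1136]
46 [0.6091 0.2247 0.244 ] [434.2458 105.5399] [163.0875 202.558 ]
```

Call:
apply_moves:
  commands:
    - [[-0.1,0.1,-3],0,1]
    - [[-0.1,0.1,-6],0,1]
    - [[-0.1,0.1,-9],0,1]
    - [[-0.1,0.1,-10.5],0,1]
    - [[-0.1,0.1,-11.1],0,1]
    - [[-0.1,0.1,-11.1],0,1]
    - [[-0.1,0.1,-11.1],0,1]
    - [[-0.1,0.1,-11.1],0,1]

```text
clock: 22.85
tool_pos: [0.7286, 0.235, 0.2524]
orientation: [-180.0, -0.2, 5.1]
force: [0.5, 0.3, -2.2]
opening: 0.0273
gripper_force: 30.0
```

```bash
python3 tilt.py | sed -n 1,3p; python3 - <<'E'
from h import *
np.set_printoptions(precision=4,suppress=True)
a=snap('scene');b=snap('top')
for q in(a,b):
  for t in('pot_mouth','torch'): print(t,[(np.round(x['at']),round(x['score'],2)) for x in ctrl.spot_point(q,t)[:3]])
  print(proj(q,(.571,.22,.082)),proj(q,(.612,.224,.1255)))
c=a['img'][60:220,330:530]; d=b['img'][160:320,110:310]
cv2.imwrite('pics/c9.png',cv2.resize(np.hstack([c,d]),(800,320),interpolation=cv2.INTER_CUBIC)[:,:,::-1])
E
```

```text
[0.72859363 0.23495572 0.25238094] [ 0.48228556  0.27261886 -2.23114062] 22.85
torch [425. 151.] 0.94 [0.61135506 0.22469868 0.11902433] dist 0.17936415947055606 tilt 41.00547280719598
torch [243. 235.] 0.85 [ 0.01898065  0.17287263 -0.59970925] dist 1.112148788232117 tilt 39.82859579093135
pot_mouth [(array([405., 160.]), 0.75)]
torch [(array([243., 232.]), 0.84), (array([426., 153.]), 0.65), (array([207., 236.]), 0.65)]
[406.0203 156.2922] [425.5841 148.9551]
pot_mouth [(array([184., 236.]), 0.97)]
torch [(array([335., 325.]), 0.7), (array([178., 216.]), 0.67), (array([366., 346.]), 0.59)]
[184.4732 235.2231] [178.279  213.2217]
```

View pics/c9.png

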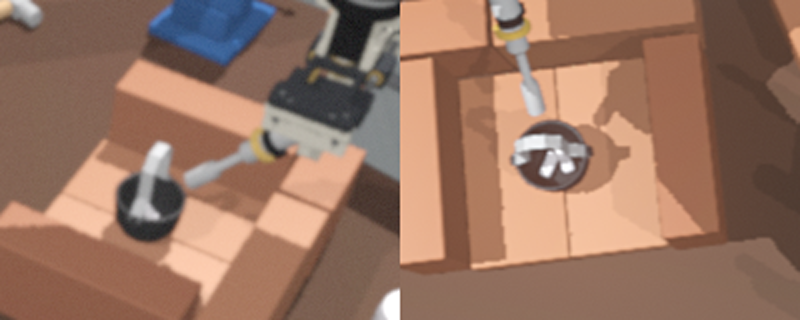

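```bash
python3 - <<'E'
from h import *
np.set_printoptions(precision=4,suppress=True)
b=snap('top');im=b['img'];hsv=cv2.cvtColor(im,cv2.COLOR_RGB2HSV)
for r in range(184,217,3):
    row=hsv[r,150:200];c=np.where((row[:,1]<70)&(row[:,2]>90))[0]+150
    print(r,c.min() if len(c) else None,c.max() if len(c) else None,c.mean() if len(c) else None)
m=(hsv[200:270,150:220,2]<95).astype(np.uint8)|((hsv[200:270,150:220,1]<80).astype(np.uint8)); m[:18]=0
n,l,st,ce=cv2.connectedComponentsWithStats(m);i=1+st[1:,4].argmax();print('pot',st[i],ce[i]+[150,200])
ys,xs=np.where(l==i);(x,y),R=cv2.minEnclosingCircle(np.c_[xs,ys].astype(np.float32));print(x+150,y+200,R)
G=np.array([.7286,.235,.2520]);t=np.radians(43.5)
for d in(0,.06,.1085,.148,.168,.23):
    p=G-d*np.array([np.sin(t)*.9962,np.sin(t)*.0872,np.cos(t)]);print(d,p,proj(b,p))
for az in(0,60,120,180,240,300):print(proj(b,(.571+.042*np.cos(np.radians(az)),.22+.042*np.sin(np.radians(az)),.082)))
E
```

```text
184 163 174 168.5
187 166 172 169.0
190 168 173 170.5
193 169 174 171.5
196 171 175 173.0
199 172 176 174.0
202 170 179 174.5
205 170 180 175.0
208 171 181 176.0
211 172 181 176.5
214 173 182 177.5
pot [  15   20   41   35 1043] [185.     237.3634]
185.0 238.0 20.099849700927734
0 [0.7286 0.235  0.252 ] [158.3654 142.7243]
0.06 [0.6875 0.2314 0.2085] [165.5114 168.8466]
0.1085 [0.6542 0.2285 0.1733] [170.9817 188.8432]
0.148 [0.6271 0.2261 0.1446] [175.249  204.4425]
0.168 [0.6134 0.2249 0.1301] [177.3486 212.1178]
0.23 [0.5709 0.2212 0.0852] [183.6115 235.0117]
[184.799  217.2696]
[168.6898 226.6565]
[168.2622 244.7286]
[184.1432 253.4016]
[200.3484 243.8396]
[200.5767 225.7807]
```

Call:
apply_moves:
  commands:
    - [[0,-0.1,-0.3],0,1]
    - [[0,-0.1,-0.3],0,1]
    - [[0,-0.1,-0.3],0,1]
    - [[0,-0.1,-0.3],0,1]
    - [[0,-0.1,-0.3],0,1]
    - [[0,-0.1,-0.3],0,1]

```text
clock: 23.85
tool_pos: [0.7277, 0.2337, 0.2473]
orientation: [-180.0, -0.0, 5.1]
force: [-0.5, 0.5, -2.9]
opening: 0.0272
gripper_force: 30.0
```

```bash
python3 - <<'E'
from h import *
a=snap('scene');snap('top');o=ctrl.get_obs();print(o['tool_pos'],o['force'],o['clock'],o['qvel'].max())
c=a['img'];hsv=cv2.cvtColor(c,cv2.COLOR_RGB2HSV)
print([(x['at'],x['score']) for x in ctrl.spot_point(a,'torch')[:3]],[(x['at'],x['score']) for x in ctrl.spot_point(a,'pot_mouth')[:2]])
for k in range(422,450,3):
    col=hsv[130:170,k];r=np.where((col[:,1]<70)&(col[:,2]>80))[0]+130
    print(k,r.min() if len(r) else None,r.max() if len(r) else None)
G=np.array([.7286,.234,.2515])
for th in(41,43.5,46):
  t=np.radians(th)
  for d in(.1085,.168,.228): print(th,d,proj(a,G-d*np.array([np.sin(t)*.9962,np.sin(t)*.0872,np.cos(t)])))
E
```

```text
[0.72770695 0.23369855 0.24726014] [-0.41757805 -0.1479158  -1.99729449] 23.95 0.11324966861992146
[([243.0, 233.3], 0.94), ([425.9, 153.8], 0.83)] [([406.6, 157.2], 0.93)]
422 147 158
425 145 156
428 144 154
431 142 153
434 142 152
437 142 150
440 141 147
443 140 145
446 138 144
449 134 142
41 0.1085 [448.73507037 141.76724119]
41 0.168 [428.29316458 150.41827661]
41 0.228 [409.28352887 158.46317387]
43.5 0.1085 [447.5073971  140.03927146]
43.5 0.168 [426.4308257  147.86472416]
43.5 0.228 [406.80859522 155.15019929]
46 0.1085 [446.35284816 138.2785146 ]
46 0.168 [424.67033312 145.26089499]
46 0.228 [404.45807989 151.76980968]
```

Call:
apply_moves:
  commands:
    - [[-0.2,0,0.1],0,1]
    - [[-0.2,0,0.1],0,1]
    - [[-0.2,0,0.1],0,1]
    - [[-0.2,0,0.1],0,1]
    - [[-0.2,0,0.1],0,1]
    - [[-0.2,0,0.1],0,1]

```text
clock: 24.55
tool_pos: [0.7257, 0.2337, 0.2482]
orientation: [180.0, 0.0, 5.1]
force: [-0.5, -0.3, -2.6]
opening: 0.0271
gripper_force: 30.0
```

```bash
python3 -c "
from plant import ctrl
print(ctrl.get_obs()['tool_pos']);print(ctrl.close_job())"
```

```text
[0.72566436 0.23368453 0.24820648]
the job is handed in; nothing more can be done
None
```

The job is handed in at about 24.6 s, no verdict returned: the pot stands upright in the middle of the hearth bed, and the gripper holds the unlit torch clear of pot and bricks at about 43°, aimed within about 4 mm of the pot's mouth centre from about 6 cm. To tilt it, I had to push the burner against the front edge of the hearth's right-hand (-y) brick so it turned in the grip.

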